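# Close the open consumable jars with the lids from the pile

## Robot

A 7-joint arm with a two-finger parallel gripper is mounted at the origin on a cart in front of the work surface, level with it; the furniture and walls round the work are solid. World frame = base frame: x ahead of the robot, y to its left, z up, the work surface at z = 0. Lengths are in m, angles in degrees, forces in N, time in s.
With the tool pointing down it reaches from about 0.4 to 0.9 m from the base axis. Payload 5.6 kg.
Tool frame: the origin (TCP) lies between the finger pads; the fingertips stand 8 mm ahead of it and the grasp point (between the pads) lies 11 mm behind it; x points along the fingers, z is the direction in which the jaws open and shut, and the axes are right-handed (so a half turn about x gives the same grasp; the last joint's range is limited). The gripper opens to 92 mm and grips with 3 to 60 N. Pads are 20 mm wide; open, the fingers measure 128 mm over their backs; the gripper's body (75 mm by 189 mm) begins 69 mm behind the grasp point.
Start: joints at [62.109, 26.786, -0.665, 91.828, 0.344, 61.387, -3.226], TCP at [0.279, -0.587, 0.223] pointing down, gripper open.
Joint ranges: [-144.91, 144.91], [-17.63, 115.5], [-89.93, 88.59], [15.96, 139.68], [-74.01, 254.01], [8.47, 105.57], [-167.45, 167.45]. Speed limits (degrees/s): [147.25, 147.25, 180, 180, 180, 180, 180].

## Interface

Orientations are given as [roll, pitch, yaw] about the fixed x, y, z axes, in that order (R = Rz(yaw) Ry(pitch) Rx(roll)).
In Python, from plant import arm, monitor, read_camera, camera_params, order, spot_in, trace, tip_of gives the robot as it stands. Calls block until the motion is done:
- arm.movep(position, orientation): joint-space move of the TCP to a pose.
- arm.line_to(position, rot=None, feed=0.15, guard=None): straight line of the TCP; rot=None keeps the orientation; feed is the mean speed in m/s. With guard (N) it stops when the force on the tool has changed by that much, and returns True; else False.
- arm.move_j(angles): joint-space move.
- arm.set_gripper(opening): finger opening in m; the grip force is fixed at half the most; returns when the fingers have stopped.
- arm.pause(seconds).
- arm.inverse_kinematics(position, orientation): joint angles nearest the present ones, or None.
- monitor.get_state(): the state.
- read_camera(name): name is "side" or "top" or "wrist"; returns the picture (384x512x3 uint8, red, green, blue); there is no depth.
- camera_params(name): a dict with "mtx" (3x3 intrinsics, pixels), "R" (3x3) and "t" (3): a world point X has camera coordinates R X + t. Camera axes: x right, y down, z forward; pixel columns grow to the right and rows downward; lengths in m; the calibration is good to about 2 mm. A picture is of the moment at which its call begins: read the wrist's pose just before it. camera_params takes no time and is no camera call; for the wrist camera it gives the pose at the moment of the call.
A pose or a line that the arm cannot do raises arm.IKError and nothing moves.
- order.finish_job(): hands the job in, once; it reports no verdict.
Trained networks look in the newest picture that a camera, given by its name, has taken for a name from the list of things; names that differ only in an ending like _2 or _b are one class to them, and where a whole thing is asked for, a point or a joint stands for the part that bears it (a point fixed in the world has none). Each returns a list of dicts, best first, with "p" (0 to 1); they miss things now and then, are a little off and sometimes report something else, mostly with a low value. They report only what shows in the picture. A call takes as long as a camera call. They do not tell look-alikes from the thing itself.
- spot_in(camera, name): "at" ([column, row] in pixels, amid what is visible of it).
- trace(camera, name): "pixels" (384x512 bool, what is visible of it) and "at" ([column, row] in pixels, amid what is visible of it).
- tip_of(camera, name): "at" ([column, row] in pixels: a listed point, or the origin of a listed thing).
The state is a dict: "clock": time; "q": joint angles; "joint_vel": joint speeds; "joint_efforts": joint torques, N m; "position": TCP position; "tcp_rot": TCP orientation; "ft_force": force on the tool from outside, world axes, zero at the start; "ft_torque": the same for the moment, N m; "opening": finger opening in m.
Only numpy, scipy, OpenCV 4.12 (cv2) and the standard library are available. Lean on these libraries where they do the work, as an engineer would, in place of code of your own. Each camera call takes 0.05 s, during which the arm holds its last target. There are 200 camera calls.

## Task

The four jars of septa, ferrules, rings and crimp caps have been left open, which spoils them for the chromatograph, and their push-in lids are piled up among them. Take the pile apart from the top down, without shifting what lies beneath, closing with each lid as it comes off the jar whose mouth it fits - silver the small amber jar, blue the white one, white the clear one, black the wide amber one - seated level and fully home. Leave the jars standing upright where they are, and do not disturb the beaker and the tweezers.

Things in the scene. Friction and masses are not known exactly. Their poses are not given: they have to be found in the camera images.
- silver_lid: silver-grey metal push-in lid, 36 mm across, on top of the pile of lids; fits the small amber jar. A round flange 36 mm wide and 12 mm thick with a ribbed edge (grip it there, from above, across the middle), under it a plug 12 mm deep, 22 mm wide, tapering to 10 mm at its flat bottom. Flat top. Origin: centre of the plug's underside; z up; flange from z = 12 to 24 mm. Round, so yaw is of no account. Loose, light (20 to 60 g).
- blue_lid: blue plastic push-in lid, 47 mm across, second from the top of the pile; fits the white jar. A round flange 47 mm wide and 12 mm thick with a ribbed edge (grip it there, from above, across the middle), under it a plug 12 mm deep, 32 mm wide, tapering to 19 mm at its flat bottom. Flat top. Origin: centre of the plug's underside; z up; flange from z = 12 to 24 mm. Round, so yaw is of no account. Loose, light (20 to 60 g).
- white_lid: white plastic push-in lid, 57 mm across, third from the top of the pile; fits the clear jar. A round flange 57 mm wide and 12 mm thick with a ribbed edge (grip it there, from above, across the middle), under it a plug 12 mm deep, 34 mm wide, tapering to 21 mm at its flat bottom. Flat top. Origin: centre of the plug's underside; z up; flange from z = 12 to 24 mm. Round, so yaw is of no account. Loose, light (20 to 60 g).
- black_lid: black plastic push-in lid, 67 mm across, at the bottom of the pile, on the table; fits the wide amber jar. A round flange 67 mm wide and 12 mm thick with a ribbed edge (grip it there, from above, across the middle), under it a plug 12 mm deep, 50 mm wide, tapering to 37 mm at its flat bottom. Flat top. Origin: centre of the plug's underside; z up; flange from z = 12 to 24 mm. Round, so yaw is of no account. Loose, light (20 to 60 g).
- small_jar: small amber glass jar with green and black rings in it, 37 mm across and 42 mm high, open at the top, upright, loose (0.1 to 0.3 kg); mouth 26 mm wide inside, neck 32 mm outside. Origin: centre of its underside; z up; rim at z = 42 mm. Takes the silver lid: home when the flange lies on the rim all round, so that the lid's origin is 12 mm below the rim (30 mm above the jar's origin).
- white_jar: white plastic jar with brass and dark ferrules in it, 47 mm across and 55 mm high, open at the top, upright, loose (0.1 to 0.3 kg); mouth 36 mm wide inside, neck 42 mm outside. Origin: centre of its underside; z up; rim at z = 55 mm. Takes the blue lid: home when the flange lies on the rim all round, so that the lid's origin is 12 mm below the rim (43 mm above the jar's origin).
- cap_jar: clear glass jar with white crimp caps in it, 52 mm across and 50 mm high, open at the top, upright, loose (0.1 to 0.3 kg); mouth 38 mm wide inside, neck 52 mm outside. Origin: centre of its underside; z up; rim at z = 50 mm. Takes the white lid: home when the flange lies on the rim all round, so that the lid's origin is 12 mm below the rim (38 mm above the jar's origin).
- wide_jar: wide amber glass jar with red, orange and grey septa in it, 66 mm across and 48 mm high, open at the top, upright, loose (0.1 to 0.3 kg); mouth 54 mm wide inside, neck 60 mm outside. Origin: centre of its underside; z up; rim at z = 48 mm. Takes the black lid: home when the flange lies on the rim all round, so that the lid's origin is 12 mm below the rim (36 mm above the jar's origin).
- beaker: glass beaker, 47 mm wide, 58 mm high, standing at the right by the table's edge; origin: centre of its underside. Bystander, not to be disturbed.
- tweezers: steel tweezers, 128 mm long (along their y), 12 mm wide, 8 mm thick, lying at the left of the work; origin: middle of their underside. Bystander, not to be disturbed.
Not all that is in view belongs to the job. Leave any purple look-alike of the wide_jar alone.

How it is judged (in metres and radians):
On the way, in this order (a step that is already met when the one before it is completed fails the run):
1. silver lid home in the small amber jar, upright and let go (horizontal distance between silver_lid and small_jar below 0.006 m and z of silver_lid in the frame of small_jar between 0.027 and 0.0325 m and angle between each of silver_lid, small_jar's own z axis and vertical below 0.08 rad and contact force between the fingers and silver_lid below 0.05 N and linear speed of silver_lid below 0.03 m/s), for 0.2 s.
2. blue lid home in the white jar, upright and let go (horizontal distance between blue_lid and white_jar below 0.006 m and z of blue_lid in the frame of white_jar between 0.04 and 0.0455 m and angle between each of blue_lid, white_jar's own z axis and vertical below 0.08 rad and contact force between the fingers and blue_lid below 0.05 N and linear speed of blue_lid below 0.03 m/s), for 0.2 s.
3. white lid home in the clear jar, upright and let go (horizontal distance between white_lid and cap_jar below 0.006 m and z of white_lid in the frame of cap_jar between 0.035 and 0.0405 m and angle between each of white_lid, cap_jar's own z axis and vertical below 0.08 rad and contact force between the fingers and white_lid below 0.05 N and linear speed of white_lid below 0.03 m/s), for 0.2 s.
4. black lid home in the wide amber jar, upright and let go (horizontal distance between black_lid and wide_jar below 0.006 m and z of black_lid in the frame of wide_jar between 0.033 and 0.0385 m and angle between each of black_lid, wide_jar's own z axis and vertical below 0.08 rad and contact force between the fingers and black_lid below 0.05 N and linear speed of black_lid below 0.03 m/s), for 0.2 s.
At the end, for the whole second after the job is handed in: each lid sits in its own jar, level (within 0.08 rad), centred within 6 mm and its flange down on the rim (within about 2.5 mm), at rest and let go; every jar upright within 0.08 rad and within 40 mm of where it stood; beaker and tweezers within 30 mm of where they were (horizontal distance between silver_lid and small_jar below 0.006 m and z of silver_lid in the frame of small_jar between 0.027 and 0.0325 m and angle between each of silver_lid, small_jar, blue_lid, white_jar, white_lid, cap_jar, black_lid, wide_jar's own z axis and vertical below 0.08 rad and linear speed of each of silver_lid, blue_lid, white_lid, black_lid below 0.01 m/s and distance of each of small_jar, white_jar, cap_jar, wide_jar from where it was at the start of the episode below 0.04 m and horizontal distance between blue_lid and white_jar below 0.006 m and z of blue_lid in the frame of white_jar between 0.04 and 0.0455 m and horizontal distance between white_lid and cap_jar below 0.006 m and z of white_lid in the frame of cap_jar between 0.035 and 0.0405 m and horizontal distance between black_lid and wide_jar below 0.006 m and z of black_lid in the frame of wide_jar between 0.033 and 0.0385 m and distance of each of beaker, tweezers from where it was at the start of the episode below 0.03 m); the robot touches nothing.
It fails at once if a lid of the pile shifted by more than 20 mm while the next one still lies on it ((distance of black_lid from where it was at the start of the episode above 0.02 m and distance between black_lid and white_lid below 0.027 m) or (distance of white_lid from where it was at the start of the episode above 0.02 m and distance between white_lid and blue_lid below 0.027 m) or (distance of blue_lid from where it was at the start of the episode above 0.02 m and distance between blue_lid and silver_lid below 0.027 m)).
It fails at once if a jar tipped by more than 30 degrees (angle between any of wide_jar, cap_jar, white_jar, small_jar's own z axis and vertical above 0.52 rad).
It fails at once if a lid tipped by more than 60 degrees (pile knocked over, lid dropped) (angle between any of silver_lid, blue_lid, white_lid, black_lid's own z axis and vertical above 1.05 rad).
It fails at once if beaker or tweezers pushed by more than 30 mm (distance of any of beaker, tweezers from where it was at the start of the episode above 0.03 m).
It also fails if it takes over 104 s, if anything falls off the work surface, if the arm or the gripper's body presses on something with over 40 N, if the wrist force passes 120 N, or if a joint passes its speed limit or range.

## Working session

There is one attempt and no reset: what is moved stays moved. The work goes in short steps, each a Python script; the robot and the scene stay as the last script left them, time stands still between calls to the robot, and variables do not carry over. Pictures are saved under pics/ and viewed, about 12 in all and at most 16, crops included, and the job is handed in when it is done.

```bash
ls; mkdir -p pics
python3 - <<'E'
from plant import *
import cv2,numpy as np
print(monitor.get_state())
ims=[]
for c in ["top","side"]:
    im=read_camera(c); cv2.imwrite(f"pics/{c}0.png",im[:,:,::-1]); 
    p=camera_params(c); print(c,np.round(p["mtx"],1).tolist(),np.round(-p["R"].T@p["t"],3),np.round(p["R"],3).tolist())
    for n in ["silver_lid","blue_lid","white_lid","black_lid","small_jar","white_jar","cap_jar","wide_jar","beaker","tweezers"]:
        print(n,[(np.round(d["at"],1).tolist(),round(d["p"],2)) for d in spot_in(c,n)])
p=camera_params("wrist");print(np.round(-p["R"].T@p["t"],3),np.round(p["R"],3).tolist(),p["mtx"])
E
```

```text
pics
{'clock': 0.0, 'q': array([62.10772732, 26.83633651, -0.6659302 , 91.88183557,  0.34502432,
       61.38470025, -3.22625201]), 'joint_vel': array([ 0.01401168,  0.03968407,  0.07726845,  0.07963115,  0.05058738,
       -0.06744704, -0.09135631]), 'joint_efforts': array([ 1.03834067e-03, -5.20577824e+01, -1.13996520e-02, -2.43749857e+01,
       -5.63701533e-02,  1.72566099e-02,  1.70221447e-04]), 'position': array([ 0.27879771, -0.58653991,  0.22162992]), 'tcp_rot': array([-175.65783457,   89.89909951,  119.76817489]), 'ft_force': array([ 0.41060145,  0.32525959, -0.00984113]), 'ft_torque': array([-0.00220941, -0.02226726,  0.03239454]), 'opening': 0.0919443105038229}
top [[444.2, 0.0, 258.0], [0.0, 444.2, 195.9], [0.0, 0.0, 1.0]] [ 0.285 -0.111  1.025] [[-0.053, -0.999, 0.0], [-0.977, 0.052, -0.207], [0.207, -0.011, -0.978]]
silver_lid [([333.2, 211.2], 0.54)]
blue_lid [([325.9, 220.2], 0.56)]
white_lid [([320.5, 220.5], 0.43)]
black_lid [([318.0, 227.9], 0.7)]
small_jar [([190.8, 222.3], 0.53)]
white_jar [([313.0, 159.4], 0.95), ([332.8, 208.9], 0.38)]
cap_jar [([238.5, 155.2],
[... 184 characters left out ...]
 [0.0, 370.1, 195.7], [0.0, 0.0, 1.0]] [0.351 0.523 0.599] [[-0.978, -0.208, 0.001], [-0.134, 0.623, -0.77], [0.16, -0.754, -0.637]]
silver_lid [([286.0, 149.5], 0.55)]
blue_lid [([284.7, 157.7], 0.55)]
white_lid [([283.4, 167.5], 0.76)]
black_lid [([282.6, 177.7], 0.54)]
small_jar [([258.7, 258.4], 0.63)]
white_jar [([234.0, 166.6], 0.88)]
cap_jar []
wide_jar [([307.8, 270.5], 0.9), ([270.4, 209.9], 0.63)]
beaker [([254.2, 139.3], 0.77)]
tweezers [([234.9, 284.1], 0.46)]
[ 0.35  -0.554  0.384] [[0.428, -0.904, 0.002], [-0.868, -0.411, 0.277], [-0.25, -0.12, -0.961]] [[287.67058683   0.         255.39322775]
 [  0.         287.67058683 187.86227219]
 [  0.           0.           1.        ]]
```

Run:
```python
import cv2
a=cv2.imread("pics/top0.png");b=cv2.imread("pics/side0.png")
cv2.imwrite("pics/a.png",cv2.resize(a[110:310,140:410],None,fx=2.9,fy=2.9,interpolation=cv2.INTER_CUBIC))
cv2.imwrite("pics/b.png",cv2.resize(b[100:330,160:390],None,fx=2.6,fy=2.6,interpolation=cv2.INTER_CUBIC))
```

```text
(no output)
```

View pics/a.png

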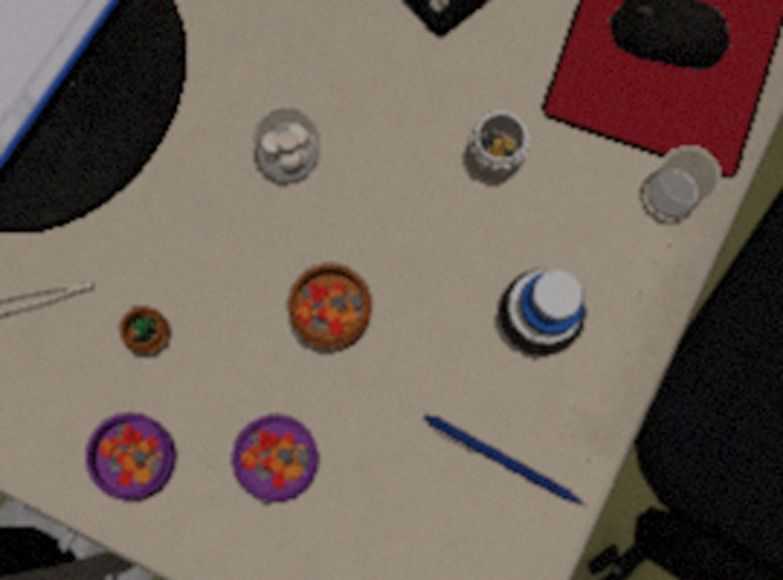

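View pics/b.png

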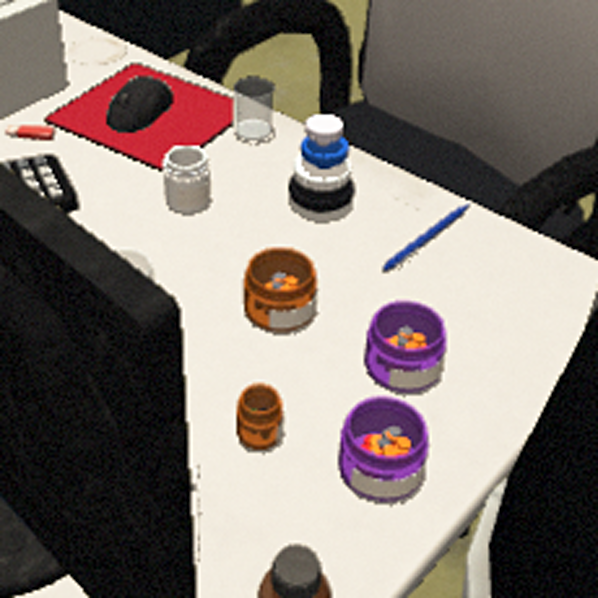

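The top view shows the pile around (326,218), with jars at white (312,157), cap (239,158), wide (254,215) and small (190,223). There are two purple decoys, a pen, and a monitor at upper left next to the cap jar.

```bash
cat > h.py <<'E'
from plant import *
import cv2,numpy as np
def pix2w(p,uv,z):
    d=p["R"].T@np.linalg.solve(p["mtx"],[uv[0],uv[1],1.]); c=-p["R"].T@p["t"]
    return (c+d*(z-c[2])/d[2])[:2]
def w2pix(p,X):
    q=p["mtx"]@(p["R"]@np.asarray(X,float)+p["t"]); return q[:2]/q[2]
E
python3 - <<'E'
from h import *
p=camera_params("top")
for n,(u,v),z in [("silver",(557,296),.096),("blue",(551,302),.072),("white",(544,310),.048),("black",(541,313),.024),("small",(145,326),.042),("whitej",(500,135),.055),("cap",(289,139),.05),("wide",(330,303),.048),("beaker",(670,195),0),("tw",(93,287),0),("purple",(276,455),.048),("purple2",(130,454),.048),("monEdge1@.3",(115,0),.3),("monEdge2@.3",(0,160),.3),("base",(185,80),0),("base2",(150,180),0),("base3",(40,232),0)]:
    print(n,np.round(pix2w(p,(u/2.9+140,v/2.9+110),z),3))
E
```

```text
silver [ 0.438 -0.277]
blue [ 0.438 -0.276]
white [ 0.436 -0.274]
black [ 0.437 -0.276]
small [0.44  0.033]
whitej [ 0.575 -0.25 ]
cap [ 0.582 -0.085]
wide [ 0.45 -0.11]
beaker [ 0.533 -0.394]
tw [0.481 0.08 ]
purple [ 0.336 -0.064]
purple2 [0.343 0.045]
monEdge1@.3 [0.598 0.009]
monEdge2@.3 [0.502 0.078]
base [0.653 0.001]
base2 [0.568 0.032]
base3 [0.529 0.123]
```

View pics/top0.png

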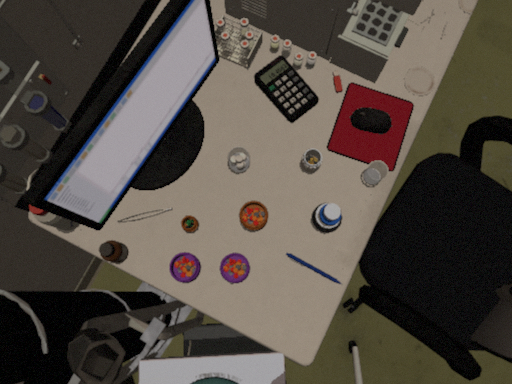

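Run:
```python
from h import *
pt=camera_params("top");ps=camera_params("side")
P=lambda p:p["mtx"]@np.c_[p["R"],p["t"]]
for a in [(30,205),(107,222),(190,0)]:
    X=cv2.triangulatePoints(P(pt),P(ps),np.array(a,float),np.array((229,219.)));X=(X[:3]/X[3]).ravel();print(a,np.round(X,3),w2pix(pt,X),w2pix(ps,X))
for z in (.05,.1,.15,.2): print(z,pix2w(pt,(107,222),z),pix2w(pt,(218,60),z))
# pose reachability, IK for various yaw
names=dict(silver=(.438,-.277),small=(.44,.033),whitej=(.575,-.25),cap=(.582,-.085),wide=(.45,-.11))
for n,xy in names.items():
    for yaw in range(-90,90,30):
        try: q=arm.inverse_kinematics([*xy,.06],[0,90,yaw]); q2=arm.inverse_kinematics([*xy,.22],[0,90,yaw])
        except Exception as e: q=q2=None
        print(n,yaw,None if q is None else np.round(q), None if q2 is None else 1)
```

```text
(30, 205) [0.437 0.246 0.328] [ 30.00641376 205.05677987] [228.88180342 218.96574093]
(107, 222) [0.437 0.156 0.238] [105.2851931  211.58914944] [247.62720287 223.10529565]
(190, 0) [0.678 0.027 0.295] [169.44429358  69.66599407] [123.94591257 125.20142925]
0.05 [0.4498014  0.21550022] [ 0.82912451 -0.04379849]
0.1 [0.44133693 0.19877936] [ 0.80121511 -0.04722713]
0.15 [0.43287247 0.18205851] [ 0.77330571 -0.05065577]
0.2 [0.424408   0.16533765] [ 0.7453963 -0.0540844]
silver -90 [ 30.  28.  -2. 117.   2.  36. -63.] 1
silver -60 [ 35.  28.  -7. 116.   6.  36. -37.] 1
silver -30 [ 39.  29. -13. 116.  10.  36. -10.] 1
silver 0 [ 43.  29. -18. 116.  14.  37.  16.] 1
silver 30 [ 47.  30. -23. 115.  19.  38.  42.] 1
silver 60 [ 51.  31. -28. 115.  23.  39.  69.] 1
small -90 [   9.   24.  -21.  126.   16.   33. -113.] 1
small -60 [ 13.  25. -25. 125.  19.  33. -86.] 1
small -30 [ 16.  26. -28. 125.  22.  34. -59.] 1
small 0 [ 18.  26. -32. 125.  24.  34. -31.] 1
small 30 [ 21.  27. -35. 125.  27.  35.  -3.] 1
small 60 [ 23.  28. -38. 125.  29.  36.  25.] 1
whitej -90 [ 22.  36.  -2. 101.   2.  43. -71.] 1
whitej -60 [ 26.  36.  -8. 101.   7.  43. -45.] 1
whitej -30 [ 30.  37. -13. 101.  11.  44. -18.] 1
whitej 0 [ 34.  37. -18. 100.  15.  45.   8.] 1
whitej 30 [ 37.  38. -23. 100.  20.  46.  35.] 1
whitej 60 [ 41.  40. -29. 100.  25.  47.  61.] 1
cap -90 [ 11.  33.  -8. 107.   7.  41. -91.] 1
cap -60 [ 18.  34. -17. 106.  14.  42. -67.] 1
cap -30 [ 22.  35. -22. 106.  19.  43. -41.] 1
cap 0 [ 26.  37. -28. 106.  24.  44. -14.] 1
cap 30 [ 30.  38. -33. 105.  28.  45.  12.] 1
cap 60 [ 31.  39. -35. 105.  30.  46.  41.] 1
wide -90 [ 18.  24. -10. 123.   8.  33. -88.] 1
wide -60 [ 22.  25. -15. 123.  12.  33. -61.] 1
wide -30 [ 27.  26. -20. 123.  16.  34. -35.] 1
wide 0 [ 31.  27. -25. 123.  19.  35.  -8.] 1
wide 30 [ 35.  28. -30. 122.  23.  36.  18.] 1
wide 60 [ 36.  28. -31. 122.  24.  36.  47.] 1
```

Run:
```python
import cv2
b=cv2.imread("pics/side0.png")
cv2.imwrite("pics/b2.png",b)
```

```text
(no output)
```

View pics/b2.png

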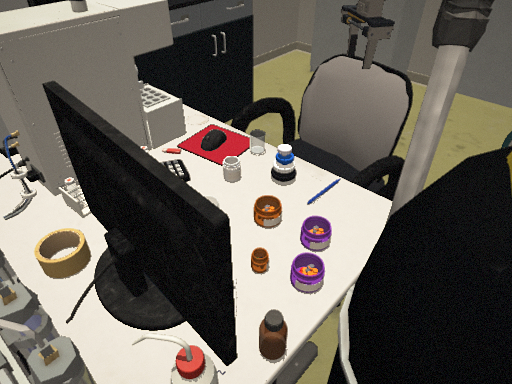

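The monitor is about 0.14 m behind the cap and small jars. I'll use jaw yaw 120°, which puts the wrist camera on the side away from the monitor. Next I'll take a close look at each target.

```bash
cat >> h.py <<'E'
YAW=120
ROT=[0,90,YAW]
LID=dict(silver=(.036,.072),blue=(.047,.048),white=(.057,.024),black=(.067,0.))   # dia, origin z in pile
JAR=dict(small=(.037,.042,.032,.026),white=(.047,.055,.042,.036),cap=(.052,.050,.052,.038),wide=(.066,.048,.060,.054)) # dia,h,neck,mouth
def circ(p,im,xy,z,d,col):
    t=np.linspace(0,2*np.pi,60)
    pts=np.array([w2pix(p,[xy[0]+d/2*np.cos(a),xy[1]+d/2*np.sin(a),z]) for a in t])
    cv2.polylines(im,[np.round(pts*8).astype(np.int32)],True,col,1,cv2.LINE_AA,3)
E
python3 - <<'E'
from h import *
guess=dict(pile=(.438,-.277),white=(.575,-.25),cap=(.582,-.085),wide=(.45,-.11),small=(.44,.033))
import pickle; out={}
for n,xy in guess.items():
    arm.movep([*xy,.21 if n=="pile" else .18],ROT); arm.pause(.2)
    p=camera_params("wrist"); im=read_camera("wrist"); out[n]=(p,im)
    if n=="pile":
        for l in LID:
            zt=LID[l][1]+.024
            print(l,[(np.round(pix2w(p,d["at"],LID[l][1]),4),round(d["p"],2)) for d in tip_of("wrist",l+"_lid")[:2]])
        t=trace("wrist","silver_lid")
        if t: out["tr"]=t[0]["pixels"]
    else:
        print(n,[(np.round(pix2w(p,d["at"],0),4),round(d["p"],2)) for d in tip_of("wrist",n+"_jar")[:3]])
s=monitor.get_state();print(s["clock"],s["position"],s["ft_force"])
pickle.dump(out,open("v.pkl","wb"))
E
python3 - <<'E'
import pickle,cv2,numpy as np
o=pickle.load(open("v.pkl","rb"))
cr=[o[n][1][100:300,150:362] for n in ["pile","white","cap","wide","small"]]
cr=[cv2.resize(c,None,fx=1.25,fy=1.25)for c in cr]+[np.zeros((250,265,3),np.uint8)]
cv2.imwrite("pics/c.png",np.vstack([np.hstack(cr[:3]),np.hstack(cr[3:])])[:,:,::-1])
E
```

```text
silver [(array([ 0.4418, -0.2811]), 0.87)]
blue [(array([ 0.4363, -0.279 ]), 0.95)]
white [(array([ 0.4408, -0.2781]), 0.77)]
black []
white [(array([ 0.5752, -0.2539]), 0.84)]
cap [(array([ 0.5815, -0.0841]), 0.86)]
wide [(array([0.3431, 0.0492]), 0.88), (array([ 0.3374, -0.0648]), 0.75), (array([ 0.4508, -0.1105]), 0.63)]
small [(array([0.4392, 0.0398]), 0.95)]
7.1333 [0.44020346 0.03197739 0.17984944] [0.17404537 0.29003811 0.0343367 ]
```

View pics/c.png

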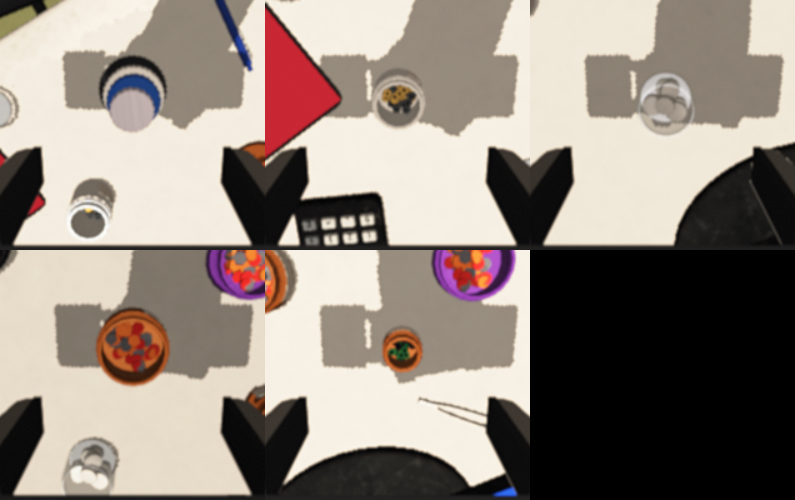

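The wrist views show the whole pile and all four jars clearly, standing in the arm's shadow. I'll overlay the predicted circles on zoomed crops to check the positions.

```bash
cat > ov.py <<'E'
from h import *
import pickle
o=pickle.load(open("v.pkl","rb"))
import sys,json
g=json.loads(sys.argv[1]); K=5; tiles=[]
for n in ["pile","white","cap","wide","small"]:
    p,im=o[n]; p=dict(p)
    c=w2pix(p,[*g[n if n!="pile" else "Lsilver"],.05]); x0,y0=int(c[0]-26),int(c[1]-28)
    M=np.array([[K,0,K/2-.5-K*x0],[0,K,K/2-.5-K*y0],[0,0,1.]]);p["mtx"]=M@p["mtx"]
    t=cv2.resize(im[y0:y0+56,x0:x0+52][:,:,::-1],None,fx=K,fy=K,interpolation=cv2.INTER_CUBIC).copy()
    if n=="pile":
        for l,col in zip(LID,[(0,0,255),(0,255,255),(0,255,0),(255,0,255)]): circ(p,t,g["L"+l],LID[l][1]+.024,LID[l][0],col)
    else:
        d,h,nk,m=JAR[n]; circ(p,t,g[n],h,nk,(255,255,0)); circ(p,t,g[n],h,m,(0,255,0)); circ(p,t,g[n],0,d,(255,0,255))
    tiles.append(t)
tiles.append(np.zeros_like(tiles[0]))
cv2.imwrite(sys.argv[2],np.vstack([np.hstack(tiles[:3]),np.hstack(tiles[3:])]))
E
python3 ov.py '{"Lsilver":[0.4405,-0.280],"Lblue":[0.438,-0.278],"Lwhite":[0.439,-0.277],"Lblack":[0.438,-0.276],"white":[0.5755,-0.253],"cap":[0.582,-0.085],"wide":[0.4505,-0.1105],"small":[0.4395,0.036]}' pics/d.png
```

```text
(no output)
```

View pics/d.png

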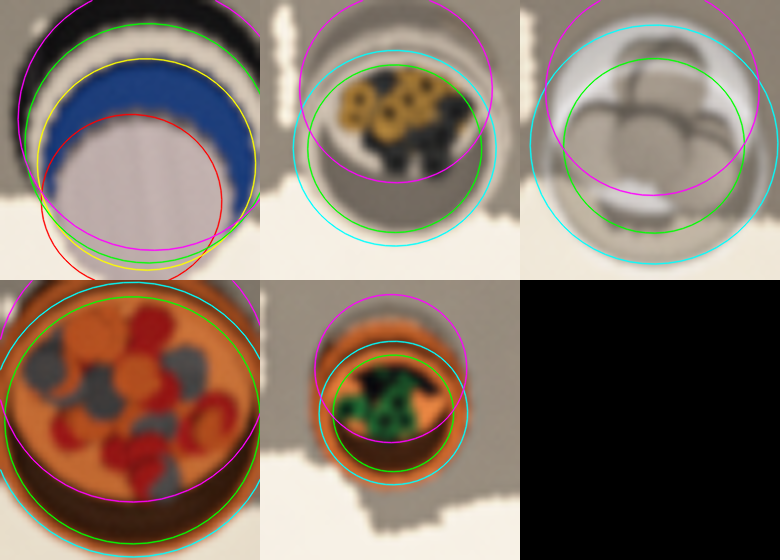

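Silver is about 2 mm off and the white jar about 2.5 mm. The cap jar's rim is unclear, so I'll correct these and check once more with added contrast.

```bash
sed -i 's/-26),int(c\[1\]-28)/-32),int(c[1]-34)/; s/y0+56,x0:x0+52/y0+64,x0:x0+64/; s/K=5/K=4/; s/    if n=="pile":/    t=cv2.convertScaleAbs(cv2.normalize(np.minimum(t,200) if n=="cap" else t,None,0,255,cv2.NORM_MINMAX))\n    if n=="pile":/' ov.py
python3 ov.py '{"Lsilver":[0.4387,-0.2785],"Lblue":[0.438,-0.278],"Lwhite":[0.439,-0.277],"Lblack":[0.438,-0.276],"white":[0.5737,-0.251],"cap":[0.5825,-0.084],"wide":[0.4505,-0.1105],"small":[0.4395,0.036]}' pics/e.png
```

```text
(no output)
```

View pics/e.png

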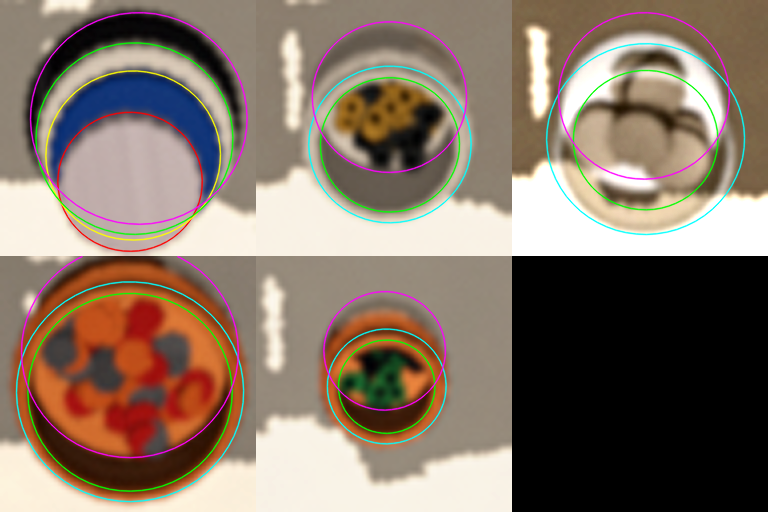

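Positions now agree to about 1 mm. Picking silver first.

```bash
cat >> h.py <<'E'
POS=dict(Lsilver=(.4387,-.2785),Lblue=(.4377,-.2775),Lwhite=(.439,-.277),Lblack=(.438,-.276),
         white=(.5737,-.251),cap=(.583,-.084),wide=(.4507,-.111),small=(.4395,.036))
def st(m):
    s=monitor.get_state(); print(m,round(s["clock"],1),np.round(s["position"],4),"open",round(s["opening"],4),"F",np.round(s["ft_force"],1))
    return s
def pick(l):
    x,y=POS["L"+l]; z=LID[l][1]+.014
    arm.movep([x,y,z+.09],ROT); arm.set_gripper(.091)
    hit=arm.line_to([x,y,z],feed=.08,guard=12); st(f"down hit={hit}")
    if hit: return False
    arm.set_gripper(0); s=st("grip")
    arm.line_to([x,y,z+.12],feed=.1); st("lift")
    return abs(s["opening"]-LID[l][0])<.004
def place(l,j):
    x,y=POS[j]; h=JAR[j][1]; z=h+.002
    arm.movep([x,y,z+.09],ROT); arm.line_to([x,y,z+.02],feed=.1)
    hit=arm.line_to([x,y,z-.001],feed=.03,guard=10); st(f"in hit={hit} want z {z:.4f}")
def release(l,j):
    arm.set_gripper(LID[l][0]+.022); arm.pause(.2); s=st("rel")
    arm.line_to([*POS[j],.19],feed=.15)
def look(cam,name,n=1):
    im=read_camera(cam); cv2.imwrite(name,im[:,:,::-1]); return im
E
python3 - <<'E'
from h import *
ok=pick("silver"); print(ok); look("side","pics/s1.png"); look("wrist","pics/w1.png")
E
python3 - <<'E'
import cv2
a=cv2.imread("pics/w1.png");b=cv2.imread("pics/s1.png")
b=cv2.resize(b[60:240,200:400],(400,360)); a=cv2.resize(a[100:384,100:412],(395,360))
cv2.imwrite("pics/f.png",cv2.hconcat([a,b]))
E
```

```text
down hit=False 9.8 [ 0.4391 -0.2786  0.0865] open 0.0906 F [ 0.   0.5 -0.4]
grip 10.7 [ 0.4387 -0.2785  0.086 ] open 0.0339 F [-0.4  1.   0.1]
lift 12.1 [ 0.4383 -0.2784  0.2054] open 0.0337 F [0.  0.6 0. ]
True
```

View pics/f.png

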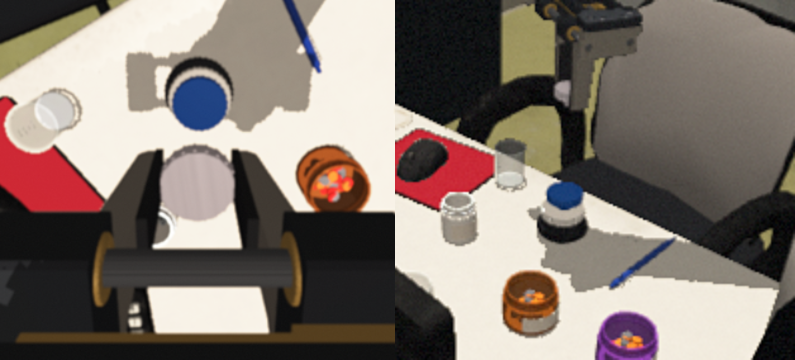

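Silver is held level and the pile is undisturbed. Placing it.

```bash
cat > chk.py <<'E'
from h import *
import sys
j,l,name=sys.argv[1:4]
x,y=POS[j]; h=JAR[j][1]
arm.pause(.2); p=camera_params("wrist"); im=look("wrist",name)
for what,z in [(l+"_lid",h-.012),(j+"_jar",0)]:
    print(what,[(np.round(pix2w(p,d["at"],z),4),round(d["p"],2)) for d in tip_of("wrist",what)[:2]])
c=w2pix(p,[x,y,h]);K=5;x0,y0=int(c[0]-45),int(c[1]-40);p=dict(p)
M=np.array([[K,0,K/2-.5-K*x0],[0,K,K/2-.5-K*y0],[0,0,1.]]);p["mtx"]=M@p["mtx"]
t=cv2.resize(im[y0:y0+80,x0:x0+90][:,:,::-1],None,fx=K,fy=K,interpolation=cv2.INTER_CUBIC).copy()
circ(p,t,(x,y),h+.012,LID[l][0],(0,0,255));circ(p,t,(x,y),h,LID[l][0],(0,255,255))
a=cv2.imread(name)
side=look("side",name.replace(".png","s.png"))[:,:,::-1]
q=w2pix(camera_params("side"),[x,y,h]).astype(int)
sc=cv2.resize(side[max(q[1]-30,0):q[1]+30,q[0]-25:q[0]+25],(333,400),interpolation=cv2.INTER_CUBIC)
cv2.imwrite(name.replace(".png","c.png"),cv2.hconcat([t,sc]))
E
python3 - <<'E'
from h import *
place("silver","small"); release("silver","small")
E
python3 chk.py small silver pics/g.png
```

```text
in hit=True want z 0.0440 14.9 [0.4395 0.0358 0.0439] open 0.0342 F [-1.9 -0.8  6.8]
rel 15.6 [0.439  0.0357 0.0435] open 0.0579 F [-0.5  0.3 -0.2]
silver_lid [(array([0.4437, 0.0346]), 0.85), (array([ 0.4333, -0.2528]), 0.4)]
small_jar [(array([0.4409, 0.0389]), 0.61)]
```

View pics/gc.png

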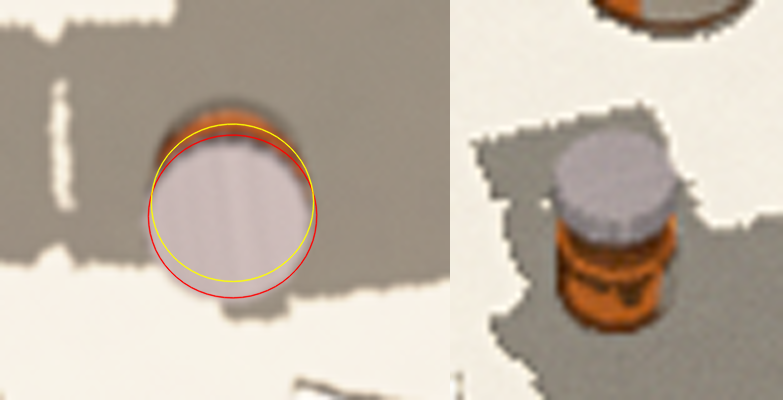

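Silver is home: contact came at the expected height and the lid is level. Blue next.

```bash
python3 - <<'E'
from h import *
if pick("blue"): place("blue","white"); release("blue","white")
E
python3 chk.py white blue pics/i.png
```

```text
down hit=False 20.3 [ 0.4381 -0.2777  0.0625] open 0.0912 F [ 1.1 -0.3  0.2]
grip 21.0 [ 0.4377 -0.2775  0.062 ] open 0.0449 F [-0.8  0.3  0.9]
lift 22.4 [ 0.4373 -0.2774  0.1814] open 0.0449 F [-0.2  1.1 -0.5]
in hit=True want z 0.0570 24.5 [ 0.5738 -0.2513  0.0571] open 0.0451 F [-1.2  0.1  5.1]
rel 25.2 [ 0.5732 -0.2512  0.0563] open 0.069 F [-0.4 -0.2  1. ]
blue_lid [(array([ 0.5632, -0.2556]), 0.66), (array([ 0.5729, -0.2488]), 0.6)]
white_jar []
```

View pics/ic.png

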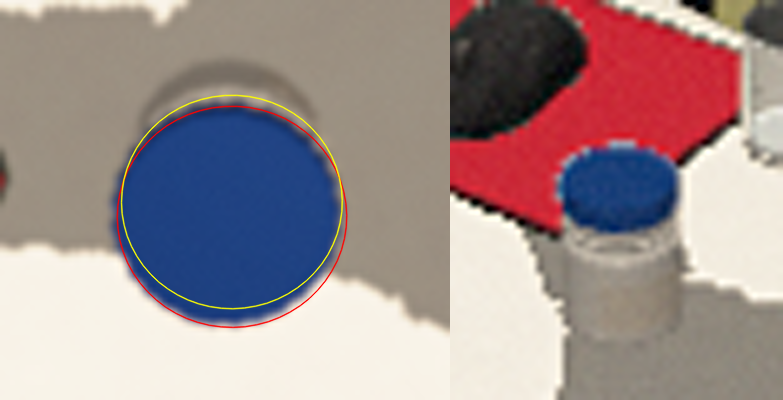

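Blue is home too. White next.

```bash
python3 - <<'E'
from h import *
if pick("white"): place("white","cap"); release("white","cap")
E
python3 chk.py cap white pics/k.png
```

```text
down hit=False 29.1 [ 0.4393 -0.2771  0.0384] open 0.0908 F [-0.5 -0.2  0.1]
grip 29.8 [ 0.439  -0.277   0.0381] open 0.0551 F [0.3 0.7 0.9]
lift 31.1 [ 0.4386 -0.2769  0.1574] open 0.0549 F [-0.3 -0.3 -0.6]
in hit=True want z 0.0520 33.6 [ 0.5827 -0.0841  0.0519] open 0.055 F [-1.  -0.4  6.4]
rel 34.3 [ 0.5822 -0.0842  0.0512] open 0.079 F [ 0.3 -0.5  0.1]
white_lid [(array([ 0.5836, -0.0862]), 0.88)]
cap_jar []
```

View pics/kc.png

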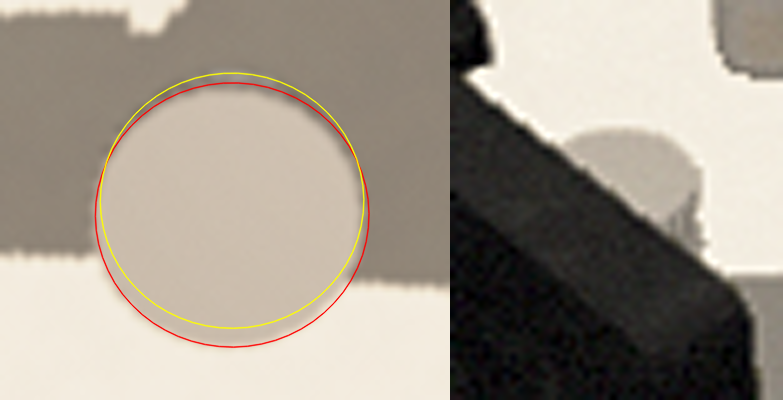

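White is home. For black I'll do a quick detector check first, then pick and place.

```bash
python3 - <<'E'
from h import *
x,y=POS["Lblack"]; arm.movep([x,y,.14],ROT); arm.pause(.2)
p=camera_params("wrist"); im=look("wrist","pics/bl.png")
m=(im.max(2)<60).astype(np.uint8); c=w2pix(p,[x,y,.024]).astype(int)
n,lab,s,cen=cv2.connectedComponentsWithStats(m); k=lab[c[1],c[0]]
xy=pix2w(p,cen[k],.022); print(k,s[k],xy)
print([(np.round(pix2w(p,d["at"],0),4),d["p"]) for d in tip_of("wrist","black_lid")])
if k and np.hypot(*(xy-[x,y]))<.006:
    if pick("black"): place("black","wide"); release("black","wide")
E
python3 chk.py wide black pics/m.png
```

```text
3 [ 222  151   65   64 3224] [ 0.43762202 -0.27815969]
[(array([ 0.4369, -0.276 ]), 0.91)]
down hit=False 39.0 [ 0.4384 -0.2761  0.0145] open 0.0911 F [-0.3  0.2 -0.3]
grip 39.5 [ 0.4381 -0.2762  0.0142] open 0.0653 F [-0.4 -0.7  2.3]
lift 40.8 [ 0.4376 -0.2759  0.1334] open 0.0649 F [ 0.5 -0.3 -1.4]
in hit=True want z 0.0500 43.0 [ 0.4504 -0.111   0.0501] open 0.0649 F [-1.1 -0.2  5.7]
rel 43.8 [ 0.45   -0.1111  0.0497] open 0.0892 F [-0.2 -0.6  0.7]
black_lid [(array([ 0.4504, -0.1103]), 0.59), (array([0.4348, 0.0228]), 0.41)]
wide_jar [(array([ 0.3369, -0.0634]), 0.93), (array([0.3473, 0.049 ]), 0.61)]
```

View pics/mc.png

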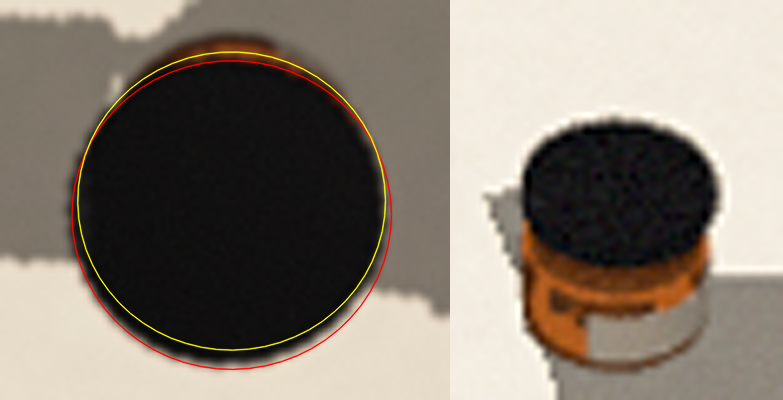

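Run:
```python
from h import *
arm.movep([.43,-.3,.25],ROT); arm.pause(.3)
im=look("top","pics/z.png"); cv2.imwrite("pics/zc.png",cv2.resize(im[110:310,140:410][:,:,::-1],None,fx=2.9,fy=2.9))
```

```text
(no output)
```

View pics/zc.png

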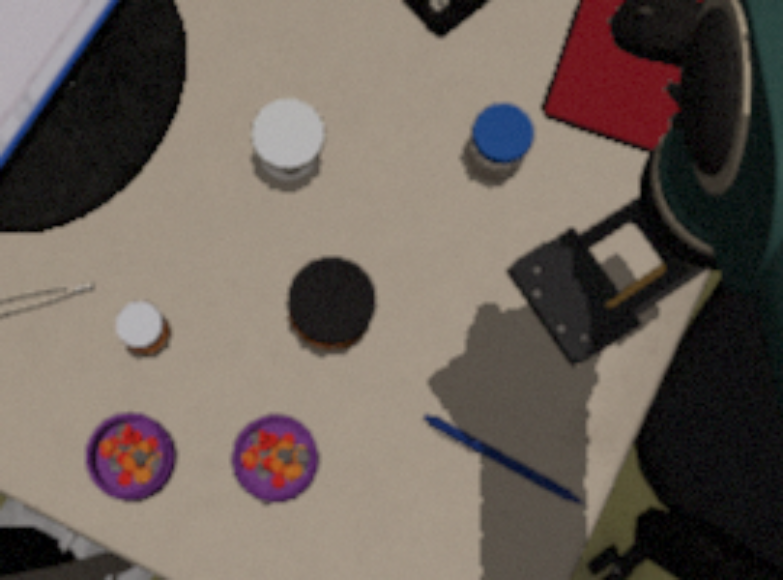

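All four jars are closed and standing in place, and the tweezers tip is unmoved at (93,287) in the crop. The arm hides the beaker here. Handing in.

```bash
python3 -c "
from h import *
order.finish_job()"
```

```text
the job is handed in; nothing more can be done
```

I took the pile apart from the top down and closed each jar with its own lid: silver in the small amber, blue in the white, white in the clear, black in the wide amber. The robot's clock read about 44 s when the last lid was released. The job is handed in; no verdict is reported.

- **Seating:** each lid met resistance within 0.1 mm of the height expected for a flange resting on the rim. The close-up pictures showed the lids level and centred.
- **Surroundings:** the last top view showed the jars where they stood and the tweezers unmoved.
- **Not confirmed:**
  - The arm hid the beaker in the last top view. The gripper never worked near it, and a side view taken after blue was placed showed part of it still standing.
  - The white lid on the clear jar was partly hidden by the monitor in the side view, so its seating rests on the contact height and the wrist and top pictures.
- **Disagreements:** in the checks after placing, the detectors did not report the white and clear jars under their lids. One blue-lid detection was about 11 mm off and one silver-lid detection about 4 mm off. The pictures and contact heights did not support either, so I did not act on them.

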